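Fit the D-shaft knob of the push-to-run control and hold it pressed

TASK

The knob has come off the push-to-run control box and lies in the drawer of the small blue parts cabinet. Pull the drawer out to its stop and leave it open, take the black knob out, turn it so that its white pointer lies on the same side as the flat of the box's D-shaft, and push it fully home on the shaft. Then press knob and shaft right down against the spring and finish while you are still holding the knob pressed down; leave the roll of tape in the drawer and do not disturb the tools on the bench.

Things in the scene. Friction and masses are not known exactly. Their poses are not given: they have to be found in the camera images.
- parts_cabinet: small blue one-drawer parts cabinet with a grey drawer front, 200 (x) x 240 (y) x 90 (z) mm, fixed to the bench. Origin: centre of its underside; its front faces its own -x, and the drawer slides out along its own -x.
- parts_cabinet_drawer0 (a joint): how far the drawer is out, in m: 0 shut, 0.134 at the stop; starts up to 0.012 ajar. A pull of about 5 N moves it; it stays where it is left, but may be nudged a few mm on letting go. Inside it measures 155 (x) x 198 (y) mm; its floor is 22 mm and its wall tops (front: 78 mm) 68 mm above the bench.
- parts_cabinet_drawer0_handle (a point): middle of the steel bar handle: a horizontal bar 11 mm thick and 120 mm long, along the cabinet's y, axis 35 mm in front of the drawer front and 52 mm above the bench (38 mm below the cabinet's top); a finger fits between bar and front. Axes as the cabinet's.
- knob: black knob, about 60 g, upright in one half of the drawer. Skirt 48 mm diameter, 20 mm high; on it a bar grip 46 mm long (own x), 14 mm wide (y), from 20 to 43 mm above the underside. Origin: centre of the underside, z up. White pointer line over the -x end of the bar and down that side. Underside has a D-bore 16 mm deep, 18 mm diameter, its flat on the -x (pointer) side, 3.7 mm from the axis.
- tape_2: roll of black tape, 58 mm diameter, 19 mm high, lying in the other half of the drawer; it stays there. Origin: centre of its underside.
- control_box: grey control box, 140 (x) x 170 (y) x 80 (z) mm with a steel top panel, fixed to the bench. Origin: centre of its underside; front (lamps and red rocker) faces its own -x. The D-shaft stands upright in the middle of its top.
- shaft_tip (a point): centre of the D-shaft's top end, 107 mm above the bench at rest, 27 mm above the panel. Diameter 16 mm, flat on its own -x side 3 mm from the axis; red line down the flat; top 3 mm tapered. z up. The knob fits when its x axis points as this x axis (to about 0.15 rad); fully home its underside is 16 mm below this point. Stiff to turn (0.06 N m); starts up to 0.6 rad from the box's heading.
- plunger (a joint): how far shaft (and knob) are pressed down against the spring, in m: 0 at rest, 0.006 at the bottom; needs 4 N to start and 10 N at the bottom, springs back when let go.
- ratchet: steel ratchet handle, 195 mm long, lying on the bench right of the control box; leave alone. Origin: centre of its underside.
- tape_measure: yellow tape measure, 34 x 91 x 66 mm, at the front of the bench; leave alone. Origin: centre of its underside.
- pliers_red: red-handled pliers, 185 mm long, at the left of the bench; leave alone. Origin: centre of the underside.

How it is judged:
On the way, in this order (a step that is already met when the one before it is completed fails the run):
1. the drawer is pulled out to its stop (value of joint parts_cabinet_drawer0 above 0.126 m), for 0.2 s.
2. the knob is lifted clear out of the drawer (height (world z) of knob above 0.085 m), for 0.1 s.
At the end, for the whole second after the job is handed in: The drawer is still out (at least 115 mm of 134); the knob is home on the shaft (within 3 mm of fully home, centred to 3 mm, keyed, upright), the fingers hold it and keep the shaft pressed down by at least 4 of its 6 mm; the tape is in the drawer (value of joint parts_cabinet_drawer0 above 0.115 m and horizontal distance between knob and shaft_tip below 0.003 m and z of knob in the frame of shaft_tip below -0.013 m and angle between the x axis of knob and the x axis of shaft_tip, either way round below 0.35 rad and angle between knob's own z axis and vertical below 0.12 rad and value of joint plunger above 0.004 m and contact force between the fingers and knob above 2 N and height (world z) of tape_2 below 0.045 m); the arm keeps its last pose, push and grip.
It fails at once if a tool on the bench is shoved away (more than 40 mm) (distance of any of ratchet, tape_measure, pliers_red from where it was at the start of the episode above 0.04 m).
It fails at once if the roll of tape is taken out of the drawer (height (world z) of tape_2 above 0.07 m).
It also fails if it takes over 54 s, if anything falls off the work surface, if the arm or the gripper's body presses on something with over 40 N, if the wrist force passes 120 N, or if a joint passes its speed limit or range.

ROBOT

A 7-joint arm with a two-finger parallel gripper is mounted at the origin on a cart in front of the work surface, level with it; the furniture and walls round the work are solid. World frame = base frame: x ahead of the robot, y to its left, z up, the work surface at z = 0. Lengths are in m, angles in rad, forces in N, time in s.
With the tool pointing down it reaches from about 0.4 to 0.925 m from the base axis. Payload 5.6 kg.
Tool frame: the origin (TCP) lies between the finger pads; the fingertips stand 14 mm ahead of it and the grasp point (between the pads) lies 5 mm behind it (nose_length is the distance from the TCP to the fingertips, in m); z points along the fingers, y is the line along which they close (so a half turn about z gives the same grasp; the last joint's range is limited). The gripper opens to 85 mm and grips with 20 to 120 N. Pads are 22 mm wide; open, the fingers measure 114 mm over their backs; the gripper's body (76 mm by 85 mm) begins 54 mm behind the grasp point. The pads swing forward as they close: fully open they stand 13 mm farther back than shut.
Start: joints at [1.098, 0.468, -0.012, 1.603, 0.006, 1.071, -0.056], TCP at [0.271, -0.591, 0.245] pointing down, gripper open.
Joint ranges: [-2.53, 2.53], [-0.31, 2.02], [-1.57, 1.55], [0.28, 2.44], [-1.29, 4.43], [0.15, 1.84], [-2.92, 2.92]. Speed limits (rad/s): [2.57, 2.57, 3.14, 3.14, 3.14, 3.14, 3.14].

INTERFACE

Orientations are given as a unit quaternion [x, y, z, w].
In Python, from bench import * gives the robot as it stands. The module is installed in compiled form; this text tells all that it offers. Calls block until the motion is done:
- move_pose(position, orientation): joint-space move of the TCP to a pose.
- line_to(position, attitude=None, v=0.15, f_stop=None): straight line of the TCP; attitude=None keeps the orientation; v is the mean speed in m/s. With f_stop (N) it stops when the force on the tool has changed by that much, and returns True; else False.
- move_joints(angles): joint-space move.
- command_gripper(opening, f_grip=None): finger opening in m; f_grip is the grip in N (None keeps the last); returns when the fingers have stopped.
- sleep(seconds).
- inverse_kinematics(position, orientation): joint angles nearest the present ones, or None.
- read_camera(name): name is "side" or "top" or "wrist"; returns a dict with "color" (420x560x3 uint8, red, green, blue), "fx", "fy", "cx", "cy" (pixels), "R" (3x3) and "t" (3): a world point X has camera coordinates R X + t. Camera axes: x right, y down, z forward; pixel columns grow to the right and rows downward; lengths in m; the calibration is good to about 2 mm. A picture is of the moment at which its call begins. There is no depth.
A pose or a line that the arm cannot do raises IKError and nothing moves.
- finish_job(): hands the job in; it is judged then, once.
Readings, each from a call of its own:
- get_clock(): time.
- get_qpos(): joint angles.
- get_joint_velocities(): joint speeds.
- get_tau(): joint torques, N m.
- get_position(): TCP position.
- get_tcp_rot(): TCP orientation.
- get_ft_force(): force on the tool from outside, world axes, zero at the start.
- get_torque(): the same for the moment, N m.
- get_finger_gap(): finger opening in m.
- get_grasp_force(): force on a finger pad.
Only numpy, scipy, OpenCV 4.12 (cv2) and the standard library are available. Lean on these libraries where they do the work, as an engineer would, in place of code of your own. Each camera call takes 0.05 s, during which the arm holds its last target. There are 200 camera calls.

## Working session

There is one attempt and no reset: what is moved stays moved. The work goes in short steps, each a Python script; the robot and the scene stay as the last script left them, time stands still between calls to the robot, and variables do not carry over. Pictures are saved under pics/ and viewed, at most 10 in all, crops included, and the job is handed in when it is done.

```bash
mkdir -p pics; python3 - <<'E'
from bench import *
import cv2, numpy as np, pickle
for n in ["top","side"]:
    c=read_camera(n); cv2.imwrite(f"pics/{n}0.png",cv2.cvtColor(c["color"],cv2.COLOR_RGB2BGR))
    pickle.dump(c,open(n+"0.pkl","wb")); print(n,c["fx"],c["fy"],c["cx"],c["cy"],np.round(c["R"],3).tolist(),np.round(c["t"],3))
print(get_clock(),get_position(),get_tcp_rot(),get_finger_gap())
E
```

```text
top 380.4931303041125 380.4931303041125 277.05645929363976 205.7957998926608 [[0.014, -0.999, 0.032], [-0.983, -0.019, -0.182], [0.183, -0.029, -0.983]] [0.111 0.566 1.24 ]
side 526.5842236100935 526.5842236100935 288.80286361013157 200.07782742057105 [[-0.644, -0.765, -0.009], [-0.488, 0.419, -0.765], [0.589, -0.489, -0.643]] [0.45  0.299 1.383]
0.1 [ 0.27058553 -0.59047586  0.24440785] [ 9.77000534e-01  2.13235292e-01 -2.46586283e-04 -7.78217078e-04] 0.08510316008369258
```

View pics/top0.png

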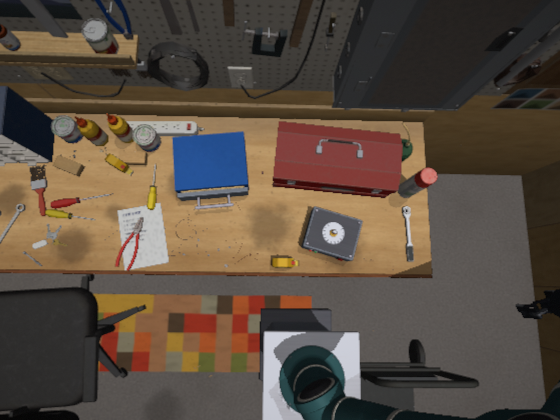

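View pics/side0.png

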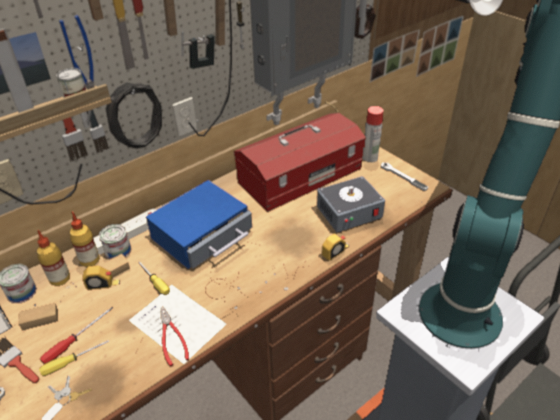

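Top view: blue cabinet at about (210,165) with its handle at about (213,207); control box at about (332,233), with the shaft near (333,232). The side view agrees. Next I'll enlarge both in one composite.

```bash
cat > h.py <<'E'
import numpy as np, cv2, pickle
def ray(c,uv,z):
    "world point at height z seen at pixel uv"
    R=np.array(c["R"]);t=np.array(c["t"])
    d=R.T@np.array([(uv[0]-c["cx"])/c["fx"],(uv[1]-c["cy"])/c["fy"],1]);o=-R.T@t
    return o+d*(z-o[2])/d[2]
def proj(c,X):
    p=np.array(c["R"])@np.array(X)+np.array(c["t"]);return np.array([c["fx"]*p[0]/p[2]+c["cx"],c["fy"]*p[1]/p[2]+c["cy"]])
def crop(c,u,v,w,h,s):
    return cv2.resize(cv2.cvtColor(c["color"][v:v+h,u:u+w],cv2.COLOR_RGB2BGR),None,fx=s,fy=s,interpolation=cv2.INTER_CUBIC)
E
python3 - <<'E'
from h import *
t=pickle.load(open("top0.pkl","rb"));s=pickle.load(open("side0.pkl","rb"))
a=np.hstack([crop(t,165,125,100,75+15,4),crop(t,285,185,100,90,4)])
b=np.hstack([crop(s,145,180,120,60+0,3.3333),crop(s,300,170,100,60,4)[:200]]) if 0 else np.hstack([crop(s,145,175,133,80,3)[:240,:399],np.zeros((240,1,3),np.uint8),crop(s,300,165,100,60,4)])
cv2.imwrite("pics/c1.png",np.vstack([a,b]))
E
```

```text
(no output)
```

View pics/c1.png

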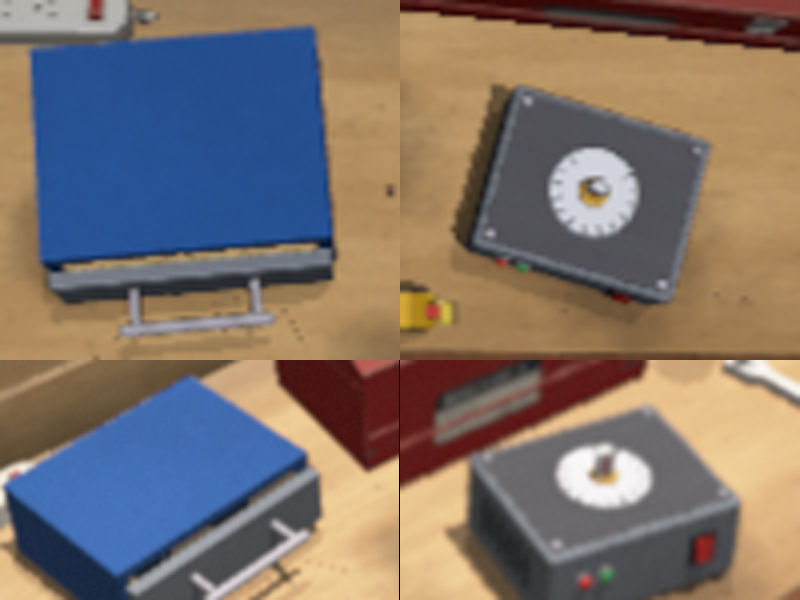

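Composite: the cabinet top corners are at crop pixels (32,50), (315,27), (331,243), (42,262) and the handle ends at (122,331) and (272,318). The box top corners are (515,87), (708,146), (670,298), (474,243), with the shaft near (598,186).

```bash
python3 - <<'E'
from h import *
t=pickle.load(open("top0.pkl","rb"));s=pickle.load(open("side0.pkl","rb"))
f=lambda x,y:(165+(x-1.5)/4,125+(y-1.5)/4)
g=lambda x,y:(285+(x-401.5)/4,185+(y-1.5)/4)
def rep(P,n):
    P=np.array(P);e=np.roll(P,-1,0)-P
    print(n,P[:,:2].round(4).tolist(),"c",P.mean(0).round(4),"edges",np.linalg.norm(e,axis=1).round(3),"ang",np.degrees(np.arctan2(e[:,1],e[:,0])).round(1))
rep([ray(t,f(*p),.09) for p in [(32,50),(315,27),(331,243),(42,262)]],"cab")
rep([ray(t,g(*p),.08) for p in [(515,87),(708,146),(672,298),(474,243)]],"box")
rep([ray(t,f(*p),.052) for p in [(122,331),(272,318)]],"handle")
rep([ray(s,(145+x/3,175+(y-360)/3),.052) for x,y in [(203,597),(306,536)]],"handle side")
rep([ray(s,(300+(x-400)/4,165+(y-360)/4),.08) for x,y in [(650,408),(740,500),(550,565),(471,457)]],"box side")
print("tip",ray(t,g(598,185),.107), ray(s,(300+206/4,165+92/4),.107))
E
```

```text
cab [[0.7847, 0.4768], [0.8114, 0.2399], [0.6233, 0.2211], [0.6022, 0.4571]] c [0.7054 0.3487 0.09  ] edges [0.238 0.189 0.237 0.184] ang [ -83.6 -174.3   95.1    6.2]
box [[0.5588, 0.001], [0.5123, -0.1591], [0.387, -0.1263], [0.429, 0.0349]] c [ 0.4718 -0.0624  0.08  ] edges [0.167 0.129 0.167 0.134] ang [-106.2  165.3   75.4  -14.7]
handle [[0.5527, 0.3961], [0.5663, 0.2709]] c [0.5595 0.3335 0.052 ] edges [0.126 0.126] ang [-83.8  96.2]
handle side [[0.5604, 0.397], [0.5639, 0.2738]] c [0.5622 0.3354 0.052 ] edges [0.123 0.123] ang [-88.3  91.7]
box side [[0.5088, -0.1529], [0.3833, -0.1212], [0.4244, 0.0415], [0.5567, -0.0004]] c [ 0.4683 -0.0583  0.08  ] edges [0.129 0.168 0.139 0.16 ] ang [ 165.8   75.8  -17.6 -107.4]
tip [ 0.47494491 -0.06226041  0.107     ] [ 0.46927454 -0.0599952   0.107     ]
```

```bash
cat >> h.py <<'E'
from bench import *
from scipy.spatial.transform import Rotation as Ro
def down(a):
    "tool straight down, closing line (tool y) at world angle a"
    y=np.array([np.cos(a),np.sin(a),0]);z=np.array([0,0,-1.]);return Ro.from_matrix(np.c_[np.cross(y,z),y,z]).as_quat()
def best(p,a):
    "of the two half-turn-equivalent grasps, the one nearest in joint space"
    q0=np.array(get_qpos());c=[]
    for k in (0,np.pi):
        q=inverse_kinematics(p,down(a+k))
        if q is not None:c.append((np.abs(np.array(q)-q0).max(),a+k,q))
    return min(c,key=lambda x:x[0])
def snap(name,view=None):
    c=read_camera(name);f=view or name;pickle.dump(c,open(f+".pkl","wb"));cv2.imwrite(f"pics/{f}.png",cv2.cvtColor(c["color"],cv2.COLOR_RGB2BGR));return c
E
python3 - <<'E'
from h import *
b=best([.55,.333,.25],np.radians(6)); print(b)
command_gripper(.024)
move_pose([.55,.333,.25],down(b[1])); print(get_clock(),get_position())
c=snap("wrist","w1"); print(proj(c,[.56,.334,.052]))
E
```

```text
(np.float64(1.0543713857813817), np.float64(0.10471975511965978), array([ 0.09265009,  0.71191288, -1.06596767,  1.56881417,  0.64643991,
        1.25090439, -0.97592428]))
4.075 [0.55059837 0.33213878 0.24986881]
[285.00194142 180.17064098]
```

View pics/w1.png

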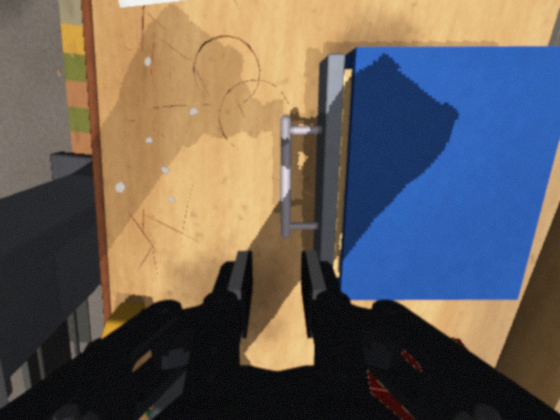

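Wrist view: the handle bar runs vertically at column ~286, from row 117 to 236, so the yaw of 6° is right. The drawer front and blue top are to the right of it.

```bash
python3 - <<'E'
from h import *
c=pickle.load(open("w1.pkl","rb"))
a,b=ray(c,(285.5,116),.052),ray(c,(286,237),.052);h=(a+b)/2;d=a-b
print(a,b,h,np.linalg.norm(d),np.degrees(np.arctan2(d[1],d[0])))
# cabinet top corners seen in wrist
for p in [(355,47),(343,300),(521,300)]:print(ray(c,p,.09))
th=np.radians(6);ux=np.array([np.cos(th),np.sin(th),0])
p=np.array([h[0],h[1],.047])
q=down(th)
line_to([p[0],p[1],.12],q,v=.2)
print("down",line_to(p,q,v=.08,f_stop=8),get_position(),get_ft_force())
command_gripper(0.0,40)
print(get_clock(),get_finger_gap(),get_grasp_force())
E
```

```text
[0.55334302 0.39859889 0.052     ] [0.56822424 0.2697876  0.052     ] [0.56078363 0.33419324 0.052     ] 0.12966803467736468 96.59000905833055
[0.60285027 0.46016349 0.09      ]
[0.63285852 0.22081952 0.09      ]
[0.81897404 0.2398444  0.09      ]
down True [0.56056638 0.33375011 0.04877818] [-0.63283161 -2.31516105  6.23327632]
6.0417 0.009563797965711466 38.948915004730225
```

```bash
python3 - <<'E'
from h import *
th=np.radians(6.2);ux=np.array([np.cos(th),np.sin(th),0])
p=np.array(get_position());q=down(np.radians(6))
r=line_to(p-.118*ux,q,v=.12,f_stop=35);r2=None
if not r: r2=line_to(p-.145*ux,q,v=.04,f_stop=20)
e=np.array(get_position());print(r,r2,(e-p)@ux,e,get_ft_force(),get_finger_gap(),get_clock())
sleep(.3)
e=np.array(get_position())
command_gripper(.024)
line_to([e[0],e[1],.2],q,v=.2)
c=snap("wrist","w2");snap("top","t2");print(get_clock(),get_position())
E
```

```text
False True -0.12752354637635577 [0.43340929 0.3197806  0.04804087] [1.14675595 0.49364345 1.08821726] 0.009523425293617296 7.6
9.2 [0.43292706 0.31910919 0.1986056 ]
```

View pics/w2.png

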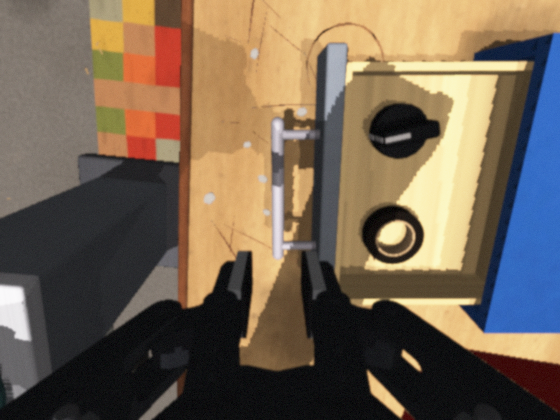

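The drawer is fully out. The knob skirt is centred near (401,131) with its bar roughly horizontal, and the tape is at (393,235). I'll move the camera over the knob for a close look.

```bash
python3 - <<'E'
from h import *
c=pickle.load(open("w2.pkl","rb"))
a,b=ray(c,(278,117),.052),ray(c,(278,258),.052);print("handle",(a+b)/2,np.linalg.norm(a-b))
cam=-np.array(c["R"]).T@np.array(c["t"]);p=np.array(get_position());off=cam-p
k=ray(c,(401,131),.045);tp=ray(c,(393,235),.041);print("cam off",off,"knob",k,"tape",tp)
tgt=[k[0]-off[0],k[1]-off[1],.21];q=down(np.radians(6))
print(inverse_kinematics(tgt,q) is not None)
line_to(tgt,q,v=.2);sleep(.1)
c=snap("wrist","w3");print(get_clock(),get_position(),proj(c,[k[0],k[1],.065]))
u,v=proj(c,[k[0],k[1],.065]).astype(int);print(u,v)
cv2.imwrite("pics/w3c.png",crop(c,max(u-100,0),max(v-75,0),200,150,4))
E
```

```text
handle [0.43478054 0.3209008  0.052     ] 0.13064221164378936
cam off [-0.00733703  0.07899803  0.13079293] knob [0.53526688 0.38488957 0.045     ] tape [0.55099651 0.28660825 0.041     ]
True
10.05 [0.54103252 0.30652963 0.21002898] [279.37428287 102.89423173]
279 102
```

View pics/w3c.png

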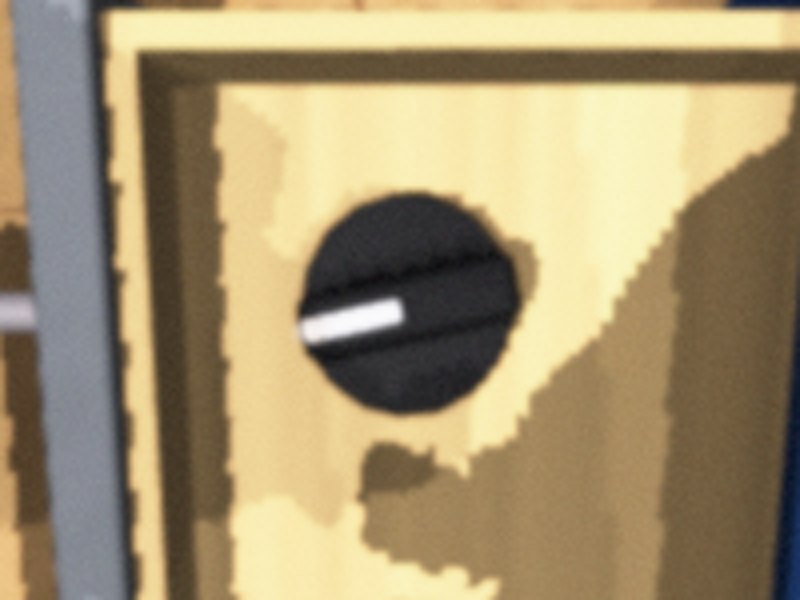

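Close view: the knob skirt is centred at crop (410,303). The white pointer runs from (303,330) to (403,311), pointing left towards the drawer front. Now I'll grasp the bar, lift, and look at the shaft.

```bash
python3 - <<'E'
from h import *
c=pickle.load(open("w3.pkl","rb"))
f=lambda x,y:(179+(x-1.5)/4,27+(y-1.5)/4)
a,b=ray(c,f(303,330),.065),ray(c,f(403,311),.065);d=b-a;yaw=np.arctan2(d[1],d[0])
k=ray(c,f(410,303),.042);k2=ray(c,f(409,308.5),.065);l=ray(c,f(303,303),.042)
print("yaw",np.degrees(yaw),"k",k,k2,"R",np.linalg.norm(k-l),"line",np.linalg.norm(d))
ce=(k+k2)/2
o=best([ce[0],ce[1],.2],yaw+np.pi/2);o2=[ (n,inverse_kinematics([.472,-.061,.2],down(yaw+s*np.pi/2))) for n,s in (("+",1),("-",-1))]
print(np.degrees(o[1]),o[2]);[print(n,None if x is None else x.round(2)) for n,x in o2]
np.save("k.npy",[ce[0],ce[1],yaw])
E
```

```text
yaw 16.368855166380577 k [0.53695811 0.38543319 0.042     ] [0.53656138 0.38435594 0.065     ] R 0.02370227247330283 line 0.020895411550765894
286.36885516638057 [-0.18089375  0.65546095 -0.72788205  1.57837674  0.4745975   1.09160868
 -2.31362478]
+ [ 1.12  0.86 -1.53  2.    0.92  1.27  1.09]
- [ 0.84  0.4  -0.94  2.02  0.4   0.92 -1.59]
```

```bash
python3 - <<'E'
from h import *
x,y,yaw=np.load("k.npy");q=down(yaw-np.pi/2)
command_gripper(.036)
move_pose([x,y,.14],q)
print(line_to([x,y,.0595],q,v=.1,f_stop=10),get_position())
command_gripper(0,60);print("grip",get_finger_gap(),get_grasp_force(),get_clock())
line_to([x,y,.20],q,v=.15);print(get_finger_gap(),get_grasp_force())
q2=down(np.radians(-15.5)-np.pi/2)
move_pose([.42,-.05,.22],q2);sleep(.15)
c=snap("wrist","w4");print(get_clock(),get_position(),proj(c,[.472,-.061,.107]),get_finger_gap(),get_ft_force())
u,v=proj(c,[.472,-.061,.107]).astype(int)
cv2.imwrite("pics/w4c.png",np.hstack([crop(c,u-50,v-50,100,100,5)[:420],crop(c,150,0,400,420,1)[:, :300]]))
E
```

```text
False [0.53703992 0.38537736 0.06009867]
grip 0.012668931567097174 61.10398292541504 12.8417
0.012625595770069645 60.50654053688049
15.775 [ 0.42041004 -0.04925018  0.21996195] [275.09192331 137.74232477] 0.012344335988305723 [-0.02738142 -0.33317026 -0.00171527]
```

View pics/w4.png

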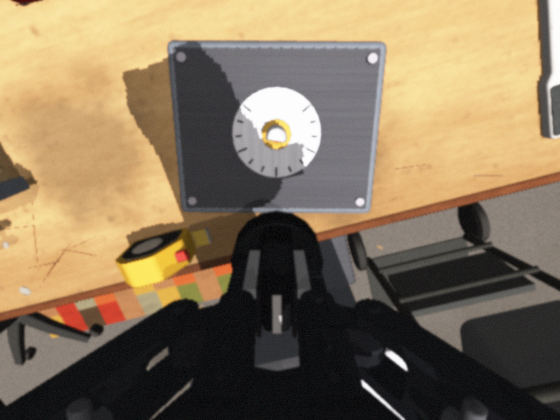

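View pics/w4c.png

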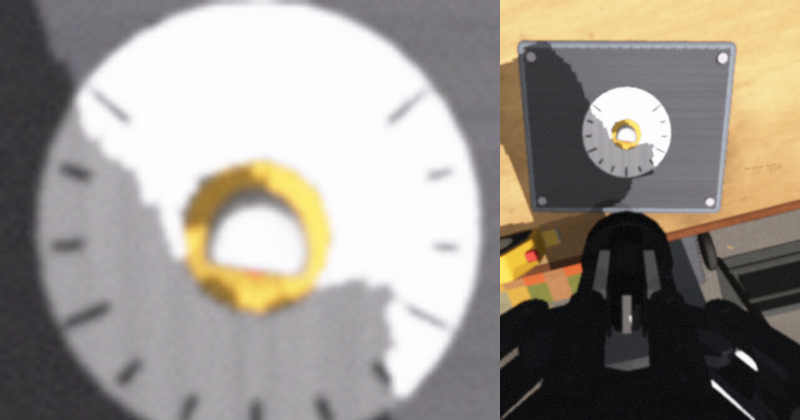

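Wrist view: the D-shaft is at about (277,134) inside the yellow ring. Its flat faces down and slightly left in the image, toward the robot, with red at crop (257,272). I'll fit the flat edge numerically.

```bash
python3 - <<'E'
from h import *
c=pickle.load(open("w4.pkl","rb"))
s=8;I=crop(c,255,112,44,44,s).astype(float);B,G,R=I[...,0],I[...,1],I[...,2]
m=((B>150)&(abs(R-B)<60)).astype(np.uint8)   # bright grey top face
n,lab,st,ce=cv2.connectedComponentsWithStats(m)
print([(i,st[i].tolist(),ce[i].round(1).tolist()) for i in range(1,n) if st[i][4]>200])
i=min((i for i in range(1,n) if st[i][4]>800),key=lambda i:np.hypot(*(ce[i]-[22*s,22*s])))
mm=lab==i
cols=np.arange(st[i][0],st[i][0]+st[i][2]);w=st[i][2]
px=lambda x,y:(255+(x-s/2+.5)/s,112+(y-s/2+.5)/s)
lo=np.array([[x,np.where(mm[:,x])[0].max()] for x in cols[int(.18*w):int(.82*w)]])
print(lo[::6].tolist())
k=np.polyfit(lo[:,0],lo[:,1],1);print("slope",k)
x0,x1=cols[0],cols[-1];a,b=[ray(c,px(x,np.polyval(k,x)),.107) for x in(x0,x1)];d=b-a
print("flat dir",np.degrees(np.arctan2(d[1],d[0])),a,b,np.linalg.norm(d))
t=np.where(mm.any(1))[0].min();xm=cols.mean()
print("arc top",ray(c,px(xm,t),.107),"flat mid",(a+b)/2,"L/R",ray(c,px(x0,(t+lo[:,1].mean())/2),.107),ray(c,px(x1,(t+lo[:,1].mean())/2),.107))
# yellow ring and dial centre
y=((R-B>60)&(R>120)).astype(np.uint8);cn=max(cv2.findContours(y,cv2.RETR_EXTERNAL,2)[0],key=cv2.contourArea);e=cv2.fitEllipse(cn);print("ring",e,ray(c,px(*e[0]),.082),ray(c,px(*e[0]),.085))
cv2.imwrite("pics/w5.png",np.hstack([I.astype(np.uint8),cv2.cvtColor((mm*255).astype(np.uint8),cv2.COLOR_GRAY2BGR)]))
# box corners screws for heading
P=[ray(c,p,.08) for p in [(180,57),(373,58),(360,202),(192,202)]];print("box",np.mean(P,0),[np.degrees(np.arctan2(*(P[j]-P[i])[1::-1])).round(1) for i,j in((0,1),(3,2),(3,0),(2,1))])
E
```

```text
[(1, [0, 0, 352, 352, 77000], [179.4, 170.6]), (2, [94, 124, 159, 117, 14514], [176.7, 184.4])]
[[63, 351], [69, 351], [75, 351], [81, 351], [87, 351], [93, 351], [99, 351], [105, 351], [111, 351], [117, 351], [123, 351], [129, 351], [135, 351], [141, 351], [147, 351], [153, 351], [159, 351], [165, 351], [171, 351], [177, 351], [183, 351], [189, 351], [195, 351], [201, 351], [207, 351], [213, 351], [219, 351], [225, 351], [231, 351], [237, 351], [243, 351], [249, 351], [255, 351], [261, 351], [267, 351], [273, 351], [279, 351], [285, 351]]
slope [4.38305659e-17 3.51000000e+02]
flat dir -105.46470703032433 [ 0.46341275 -0.04242721  0.107     ] [ 0.45452606 -0.0745484   0.107     ] 0.03332782244408334
arc top [ 0.48982866 -0.06702165  0.107     ] flat mid [ 0.4589694  -0.05848781  0.107     ] L/R [ 0.47906675 -0.04710896  0.107     ] [ 0.47036114 -0.07857452  0.107     ]
ring ((171.90309143066406, 178.6597900390625), (231.4810028076172, 238.2558135986328), 4.418168067932129) [ 0.47230591 -0.0618008   0.082     ] [ 0.47257224 -0.0618778   0.085     ]
box [ 0.47154141 -0.06175783  0.08      ] [np.float64(-105.7), np.float64(-105.5), np.float64(-15.5), np.float64(-15.9)]
```

View pics/w5.png

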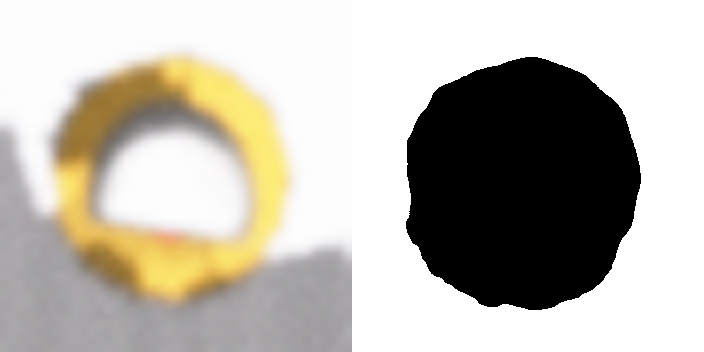

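The shaft top is component 2 (bbox x 94–253, y 124–241), with its flat running from (98,222) to (248,241). I'll fit that component.

```bash
python3 - <<'E'
from h import *
c=pickle.load(open("w4.pkl","rb"))
s=8;I=crop(c,255,112,44,44,s).astype(float);B,R=I[...,0],I[...,2]
px=lambda x,y:(255+(x-s/2+.5)/s,112+(y-s/2+.5)/s)
for th in (130,150,170):
    n,lab,st,ce=cv2.connectedComponentsWithStats(((B>th)&(abs(R-B)<60)).astype(np.uint8))
    mm=lab==lab[184,176]
    for lo_,hi in((105,150),(190,240),(105,240)):
        X=np.array([x for x in range(lo_,hi) if not 145<x<195]);Y=np.array([np.where(mm[:,x])[0].max() for x in X])
        k=np.polyfit(X,Y,1);a,b=[ray(c,px(x,np.polyval(k,x)),.107) for x in(98,248)];d=b-a
        print(th,lo_,hi,"slope",k[0].round(3),"shaft x yaw",(np.degrees(np.arctan2(d[1],d[0]))+90).round(2))
    # circle fit to arc (points above flat)
    cn=max(cv2.findContours(mm.astype(np.uint8),cv2.RETR_EXTERNAL,cv2.CHAIN_APPROX_NONE)[0],key=len)[:,0]
    cn=cn[cn[:,1]<205];W=np.array([ray(c,px(*p),.107)[:2] for p in cn])
    A=np.c_[2*W,np.ones(len(W))];z=np.linalg.lstsq(A,(W**2).sum(1),rcond=None)[0];print("circle",z[:2],"r",np.sqrt(z[2]+z[:2]@z[:2]))
E
```

```text
130 105 150 slope 0.199 shaft x yaw -26.58
130 190 240 slope 0.047 shaft x yaw -18.09
130 105 240 slope 0.139 shaft x yaw -23.29
circle [ 0.47250422 -0.0620211 ] r 0.007442963474626291
150 105 150 slope 0.199 shaft x yaw -26.58
150 190 240 slope 0.047 shaft x yaw -18.09
150 105 240 slope 0.139 shaft x yaw -23.29
circle [ 0.47218188 -0.06204471] r 0.00737228341555857
170 105 150 slope 0.226 shaft x yaw -28.04
170 190 240 slope 0.058 shaft x yaw -18.72
170 105 240 slope 0.142 shaft x yaw -23.46
circle [ 0.4719455  -0.06205372] r 0.007280038339894026
```

```bash
cat > cmp.py <<'E'
from h import *
from scipy.optimize import least_squares
yaw=np.radians(-23.3);q=down(yaw-np.pi/2);S=np.array([.4721,-.0620])
if __name__=="__main__":
    move_pose([S[0],S[1],.175],q);line_to([S[0],S[1],.160],q,v=.05);sleep(.15)
    c=snap("wrist","w6");p=np.array(get_position());g=c["color"].astype(int).max(2)
    a=np.linspace(0,2*np.pi,180)
    def hull(o):
        X=[[p[0]+o[0]+.024*np.cos(t),p[1]+o[1]+.024*np.sin(t),p[2]+z] for z in(-.0381,-.0181) for t in a]
        return cv2.convexHull(np.array([proj(c,x) for x in X],np.float32))[:,0]
    H=hull((0,0));print(p,get_clock(),"pred top",H[H[:,1].argmin()],H.min(0),H.max(0))
    for u in range(int(H[:,0].min()),int(H[:,0].max())+1,8):
        d=[v for v in range(60,330) if g[v,u]<70]
        col=g[:,u]; print(u,"pred",max(-1,round(min(h[1] for h in H if abs(h[0]-u)<6))), col[150:290:5].tolist())
E
python3 cmp.py
```

```text
[ 0.47227821 -0.06207748  0.16032607] 16.8083 pred top [279.38333 204.75415] [232.37375 204.75415] [325.62018 301.0488 ]
232 pred 249 [55, 54, 55, 56, 55, 55, 52, 48, 52, 109, 155, 158, 138, 152, 159, 156, 125, 157, 114, 39, 31, 23, 13, 18, 22, 23, 15, 17]
240 pred 220 [58, 56, 55, 55, 54, 56, 49, 127, 156, 144, 139, 161, 162, 161, 159, 134, 73, 16, 19, 17, 21, 13, 16, 19, 19, 14, 18, 14]
248 pred 212 [54, 55, 53, 52, 51, 52, 158, 165, 162, 163, 159, 163, 156, 116, 75, 11, 14, 15, 21, 17, 21, 43, 63, 71, 74, 75, 70, 65]
256 pred 208 [102, 59, 57, 53, 56, 151, 166, 160, 160, 159, 156, 154, 108, 88, 17, 14, 18, 19, 16, 20, 51, 76, 76, 75, 74, 66, 59, 41]
264 pred 206 [118, 119, 111, 65, 79, 165, 160, 163, 165, 164, 162, 159, 99, 14, 12, 21, 15, 15, 9, 12, 9, 15, 17, 15, 15, 18, 9, 15]
272 pred 205 [122, 120, 122, 121, 243, 197, 164, 162, 160, 159, 158, 128, 84, 11, 16, 18, 13, 11, 4, 20, 15, 21, 19, 18, 22, 9, 12, 15]
280 pred 205 [123, 119, 119, 118, 245, 248, 160, 159, 160, 161, 160, 131, 85, 15, 15, 22, 10, 6, 14, 18, 18, 18, 12, 17, 20, 14, 18, 13]
288 pred 205 [117, 123, 122, 121, 202, 253, 248, 161, 163, 165, 165, 159, 106, 18, 16, 20, 10, 12, 13, 16, 18, 17, 10, 18, 17, 14, 10, 4]
296 pred 207 [117, 120, 120, 119, 117, 252, 158, 156, 155, 158, 152, 155, 156, 99, 14, 16, 23, 12, 22, 17, 49, 77, 77, 67, 68, 53, 42, 33]
304 pred 209 [119, 123, 118, 122, 116, 97, 163, 162, 144, 157, 161, 160, 161, 172, 199, 12, 11, 19, 19, 15, 29, 57, 71, 79, 78, 74, 76, 67]
312 pred 215 [124, 126, 120, 121, 116, 58, 77, 86, 154, 157, 158, 154, 156, 251, 252, 251, 125, 14, 18, 13, 15, 13, 17, 19, 26, 18, 17, 18]
320 pred 223 [124, 127, 124, 122, 118, 66, 72, 56, 126, 175, 104, 180, 209, 249, 251, 252, 251, 245, 252, 234, 60, 27, 22, 19, 25, 27, 19, 19]
```

```bash
python3 - <<'E'
from h import *
c=pickle.load(open("w6.pkl","rb"));p=np.array(get_position());a=np.linspace(0,2*np.pi,180)
I=crop(c,215,150,130,110,6)
def circ(o,z,r=.024):return np.array([(proj(c,[p[0]+o[0]+r*np.cos(t),p[1]+o[1]+r*np.sin(t),p[2]+z])-[215,150])*6+3 for t in a],np.int32)
for z,col in((-.0381,(0,0,255)),(-.0181,(0,255,0))):cv2.polylines(I,[circ((0,0),z)],True,col,1)
cv2.imwrite("pics/w6c.png",I)
E
```

```text
(no output)
```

View pics/w6c.png

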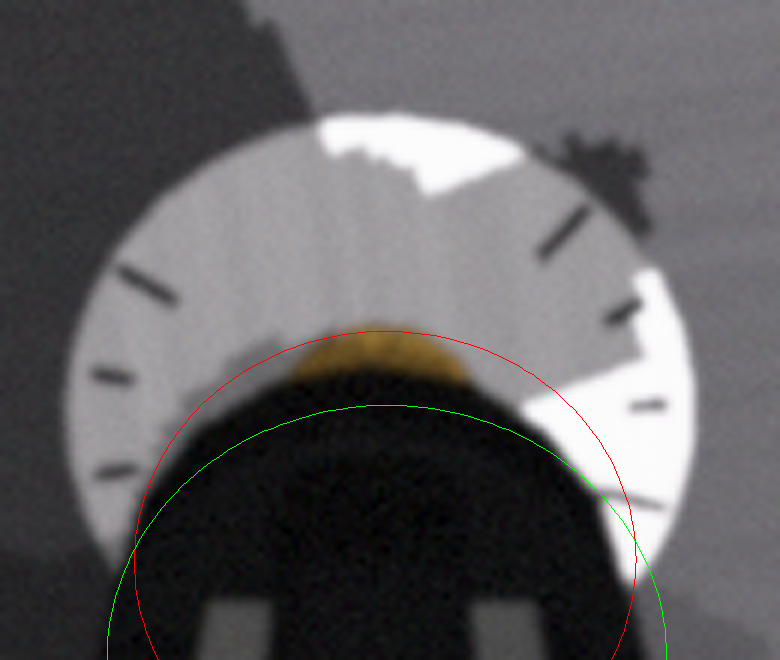

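The overlay shows the real skirt front edge at y=370, against 331 predicted for a knob centred on the TCP. So the knob sits about 4 mm behind the TCP along the bar. I'll cross-check with the ring and dial in this same image before correcting.

```bash
python3 - <<'E'
from h import *
from scipy.optimize import least_squares
c4=pickle.load(open("w4.pkl","rb"));c6=pickle.load(open("w6.pkl","rb"))
cv=lambda x,y:(215+(x-2.5)/6,150+(y-2.5)/6)
c5=lambda x,y:(225+(x-2)/5,87+(y-2)/5)
def circ(P):
    P=np.array(P)[:,:2];z=np.linalg.lstsq(np.c_[2*P,np.ones(len(P))],(P**2).sum(1),rcond=None)[0];return z[:2],np.sqrt(z[2]+z[:2]@z[:2])
print("dial w4",circ([ray(c4,c5(*p),.08) for p in[(37,230),(480,230),(258,0),(75,95),(441,95)]]))
print("dial w6",circ([ray(c6,cv(*p),.08) for p in[(65,400),(697,405),(385,113),(150,212),(645,262),(105,560)]]))
print("ring top w6",ray(c6,cv(381,323),.082),ray(c6,cv(381,323),.085)," w4 ring top",ray(c4,(276.0,119.0),.082),ray(c4,(276.,119.),.085))
p=np.array(get_position());zb=p[2]-.0381
# skirt bottom circle r=24 through observed edge points
E=np.array([ray(c6,cv(*q),zb)[:2] for q in[(376,370),(290,383),(470,385),(205,440),(545,437),(150,500),(598,500)]])
f=least_squares(lambda o:np.hypot(*(E-o).T)-.024,p[:2]).x
r=np.radians(-23.3);ux=np.array([np.cos(r),np.sin(r)]);uy=np.array([-ux[1],ux[0]])
print("knob",f,"resid mm",(1e3*(np.hypot(*(E-f).T)-.024)).round(2),"off along knob x,y mm",1e3*(f-p[:2])@ux,1e3*(f-p[:2])@uy)
E
```

```text
dial w4 (array([ 0.47234811, -0.06199134]), np.float64(0.03666543317093463))
dial w6 (array([ 0.47122426, -0.06126604]), np.float64(0.03679884057410491))
ring top w6 [ 0.48346984 -0.0667448   0.082     ] [ 0.48434286 -0.06710224  0.085     ]  w4 ring top [ 0.48371277 -0.06491812  0.082     ] [ 0.48385169 -0.0649603   0.085     ]
knob [ 0.46901861 -0.05966609] resid mm [ 0.16  0.22  0.33 -0.52 -0.34  0.06 -0.14] off along knob x,y mm -3.9475807963206555 0.9254190101789803
```

```bash
cat > ins.py <<'E'
from cmp import *
T=np.array([.47228+.0026,-.06208-.0019]);r=yaw
ux=np.array([np.cos(r),np.sin(r)]);uy=np.array([-ux[1],ux[0]])
def tryat(dx,dy,da=0,zt=.1275):
    t=T+dx*ux+dy*uy;qq=down(yaw+np.radians(da)-np.pi/2)
    line_to([*t,.149],qq,v=.06);sleep(.1)
    hit=line_to([*t,zt],qq,v=.03,f_stop=5);p=get_position()
    print(dx,dy,da,hit,np.round(p,4),np.round(get_ft_force(),1),round(get_clock(),2));return p[2]<.134
if __name__=="__main__":
    for d in[(0,0),(.0012,0),(-.0012,0),(0,.001),(0,-.001)]:
        if tryat(*d):break
E
python3 ins.py
```

```text
0 0 0 True [ 0.4744 -0.0639  0.1272] [0.2 0.1 4.3] 17.98
```

It went in on the first try: contact force starts at TCP z≈0.127, which is home depth (0.129 expected). Now I'll press.

```bash
python3 - <<'E'
from ins import *
command_gripper(0,90);p=np.array(get_position());qq=down(yaw-np.pi/2)
z=p[2]
while z>.113:
    z-=.001;line_to([p[0],p[1],z],qq,v=.02);sleep(.05);f=np.array(get_ft_force());print(round(z,4),np.round(get_position(),4),f.round(1),round(get_finger_gap(),4))
    if f[2]>20 :break
sleep(.3);print(get_ft_force(),get_torque(),get_position(),get_grasp_force(),get_clock())
c=snap("side","s9");snap("top","t9");w=snap("wrist","w9")
t0=pickle.load(open("t2.pkl","rb"))["color"].astype(int)
E
```

```text
0.1261 [ 0.4744 -0.0639  0.1262] [-0.5  0.2  5.5] 0.0119
0.1251 [ 0.4744 -0.0639  0.1253] [-0.7 -0.2  6.1] 0.0118
0.1241 [ 0.4744 -0.0639  0.1244] [-0.8 -0.   8.1] 0.0118
0.1231 [ 0.4744 -0.0639  0.1235] [-2.2  0.2  7.8] 0.0117
0.1221 [ 0.4745 -0.0639  0.1233] [-3.3  0.3 17.1] 0.0118
0.1211 [ 0.4747 -0.0639  0.1231] [-6.   0.8 25.8] 0.0118
[-6.43943032 -0.29139122 24.85645628] [ 0.17933758  1.51816961 -0.02697122] [ 0.47468275 -0.06388005  0.12306419] 94.00126934051514 20.3
```

The force ramps 4→10 N and then hits a hard stop at TCP z=0.1233. That matches the expected 0.123 for the knob home and the plunger at the bottom. The grip is firm, so I'm handing in.

```bash
python3 -c "
from bench import *
print(finish_job(),get_clock())"
```

```text
the job is handed in; nothing more can be done
the job is handed in; nothing more can be done
```

I handed the job in about 20 s into the 54 s limit, with the drawer out at its stop, the knob home on the D-shaft with its pointer on the flat side, and the fingers still holding it down at the plunger's bottom stop; the call returned no verdict. I did not re-image the drawer, tape or bench tools at the end.

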